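# Fish the long cutting ruler out of the lower tier

### The job

The long cutting ruler has slid into the lower tier of the acrylic tray, under a top opening that is shorter than the ruler. Take it by its wooden grip, tilt it and bring it out through the opening one end first without forcing it against the acrylic, and finish while still holding it in the gripper, level and still, about a hand's breadth (10 cm) above the top of the tray; do not put it down or let go. Leave the mouse, highlighter, stamp and staple remover where they are.

Things in the scene. Friction and masses are not known exactly. Their poses are not given: they have to be found in the camera images.
- tray: Two-tier smoky clear acrylic tray, fixed, 343 (x) x 168 (y) x 58 mm high, any yaw. Origin: centre of its underside, on the cart; x along its length, z up. Floor and walls 4 mm thick; inside 335 x 160 mm, 50 mm high, under a 4 mm upper plate (54 to 58 mm up) with one opening. The roofed pocket left at its -x end is deep (105 mm), that at its +x end shallow (45 mm). Corner pegs 6 mm high on top.
- opening (a point): Centre of the opening in the tray's upper plate, at the plate's top face, 30 mm to +x of the tray's centre; axes as the tray's. Opening 185 mm (x) by 150 mm (y), with pale polished edges. The 250 mm ruler comes out only by sliding it back into the deep (-x) pocket until its other end is clear of the shallow pocket's roof, then raising that end.
- ruler: Loose cutting ruler, about 140 g: aluminium blade 250 (x) x 40 (y) x 4 mm, a wooden grip block 60 (x) x 16 (y) x 26 mm high on the middle of its top (30 mm high over all). Starts flat on the tray's floor, roughly along the tray, an end under each roof, +x end in the shallow pocket. Origin: centre of its underside; x along it, z up.
- ruler_grip (a point): Centre of the ruler's wooden grip block, 17 mm above the blade's underside; axes as the ruler's. The grip is 16 mm wide along y, the line to close the fingers on.
- ruler_end_deep (a point): Middle of the underside edge at the ruler's -x end (in the deep pocket at the start), 125 mm from the ruler's centre.
- ruler_end_shallow (a point): Middle of the underside edge at the ruler's +x end (in the shallow pocket at the start), 125 mm from the ruler's centre.
- mouse: Bystander: grey computer mouse 105 x 60 x 35 mm, loose on the cart beside the tray; origin at the centre of its underside.
- highlighter: Bystander: yellow highlighter 115 x 26 x 17 mm, lying loose on the cart beside the tray; origin at its underside.
- stamp: Bystander: block stamp with turned wooden handle, 60 x 40 x 72 mm high, loose on the cart; origin at the centre of its underside.
- remover: Bystander: chrome staple remover about 60 x 30 x 35 mm, loose on the cart; origin at the centre of its underside.

How it is judged:
On the way:
1. one end of the ruler is out above the opening while the other end is still inside the lower tier (((z of ruler_end_shallow in the frame of tray above 0.066 m and z of ruler_end_deep in the frame of tray below 0.054 m) or (z of ruler_end_deep in the frame of tray above 0.066 m and z of ruler_end_shallow in the frame of tray below 0.054 m))), for 0.1 s.
At the end, for the whole second after the job is handed in: The ruler is held in the fingers, level within 0.2 rad, at rest, touching nothing of the tray, both ends at least 50 mm above the tray's top (108 mm above the cart), its grip within 200 mm horizontally of the opening's centre (height (world z) of each of ruler_end_deep, ruler_end_shallow above 0.108 m and angle between ruler's own z axis and vertical below 0.2 rad and horizontal distance between ruler_grip and opening below 0.2 m and contact force between the fingers and ruler above 1 N and contact force between ruler and tray below 0.1 N and linear speed of ruler below 0.03 m/s and angular speed of ruler below 0.2 rad/s); the arm keeps its last pose, push and grip.
It fails at once if a bystander is moved more than 20 mm (distance of any of mouse, highlighter, stamp, remover from where it was at the start of the episode above 0.02 m).
It fails at once if the ruler is forced against the tray with more than 40 N (contact force between ruler and tray above 40 N).
It also fails if it takes over 40 s, if anything falls off the work surface, if the arm or the gripper's body presses on something with over 40 N, if the wrist force passes 120 N, or if a joint passes its speed limit or range.

### The arm

A 6-joint arm with a two-finger parallel gripper is mounted at the origin on the work surface. World frame = base frame: x ahead of the robot, y to its left, z up, the work surface at z = 0. Lengths are in m, angles in rad, forces in N, time in s.
With the tool pointing down it reaches from about 0.325 to 0.9 m from the base axis. Payload 6.1 kg.
Tool frame: the origin (TCP) lies at the very end of the fingers, on their centre line; the grasp point (between the pads) lies 19 mm behind it; z points along the fingers, y is the line along which they close (so a half turn about z gives the same grasp; the last joint's range is limited). The gripper opens to 85 mm and grips with 20 to 120 N. Pads are 22 mm wide; open, the fingers measure 114 mm over their backs; the gripper's body (76 mm by 85 mm) begins 54 mm behind the grasp point. The pads swing forward as they close: fully open they stand 13 mm farther back than shut.
Start: joints at [-1.267, 0.22, 1.526, -0, 1.395, -0.126], TCP at [0.26, -0.568, 0.231] pointing down, gripper open.
Joint ranges: [-2.98, 2.98], [-0.91, 2.08], [0.09, 2.57], [-1.24, 4.39], [0.2, 2.65], [-2.68, 2.68]. Speed limits (rad/s): [2.57, 2.57, 3.01, 3.14, 3.14, 3.14].

### API

Orientations are given as [roll, pitch, yaw] about the fixed x, y, z axes, in that order (R = Rz(yaw) Ry(pitch) Rx(roll)).
In Python, from workcell import env gives the robot as it stands. The module is installed in compiled form; this text tells all that it offers.
- The arm moves only by the tool apply_moves, never from a script. Its argument "moves" is a list of rows, each a list of 3 entries, a list of its own where there are three numbers: the finger opening in mm, from 0 to 85.4, then the shift along the tool's x, y, z in mm, then the turn, a rotation vector about the tool's x, y, z in rad. In form: [[fingers, [dx, dy, dz], [wx, wy, wz]], ...]. A call has 1 to 12 rows; each row is the pose to reach, as a shift and turn from the pose commanded when the call began, along the tool's axes at that moment; what a row does not reach only later rows make up. A row lasts 1/10 s, in which the tool goes at most 50 mm and 8.59 degrees, less where a joint would pass 70% of its speed; a pose out of reach is approached as far as the arm can. A call with a gripper value outside its range is refused whole. The fingers move at their own pace and stop on an object; the grip force is fixed at half the most. Time passes only in rows, so rows that repeat a pose let the fingers close. It gives the time, the measured TCP pose, the force, the opening and the grip force at its end, in the units of the state.
- env.observe(): the state, without advancing time (a new reading comes with each control period).
- env.grab_frame(name): name is "side" or "top"; returns a dict with "pixels" (480x640x3 uint8, blue, green, red), "fx", "fy", "cx", "cy" (pixels), "eye" and "rotation" of the camera in the world. Camera axes: x right, y up, looking along -z (the intrinsics and any distortion apply to the point x, -y, -z); pixel columns grow to the right and rows downward; lengths in m; the calibration is good to about 2 mm. A picture is of the moment at which its call begins. There is no depth.
- env.hand_in(): hands the job in; it is judged then, once.
Trained networks look in a picture, given as the dict that the camera call returned (one of the last four; its "shot" number tells which), for a name from the list of things; names that differ only in an ending like _2 or _b are one class to them, and where a whole thing is asked for, a point or a joint stands for the part that bears it (a point fixed in the world has none). Each returns a list of dicts, best first, with "score" (0 to 1); they miss things now and then, are a little off and sometimes report something else, mostly with a low value. They report only what shows in the picture. A call takes as long as a camera call.
- env.find_in(name, picture): "centre" ([x, y, z] in m, in world coordinates, good to about 4 mm: the middle of the surface that is visible of it).
- env.regions_of(name, picture): "mask" (480x640 bool, what is visible of it).
The state is a dict: "time": time; "joint_positions": joint angles; "dq": joint speeds; "effort": joint torques, N m; "position": TCP position; "tool_rot": TCP orientation; "ft_force": force on the tool from outside, world axes, zero at the start; "torque": the same for the moment, N m; "opening": opening from 0.0 (shut) to 1.0 (fully open); "gripper_force": force on a finger pad.
Only numpy, scipy, OpenCV 4.12 (cv2) and the standard library are available. Lean on these libraries where they do the work, as an engineer would, in place of code of your own. Each camera call takes 0.05 s, during which the arm holds its last target. There are 200 camera calls.

## Working session

There is one attempt and no reset: what is moved stays moved. The work goes in short steps, Python scripts to look and compute and a tool call to move; the robot and the scene stay as the last step left them, time stands still between calls to the robot, and variables do not carry over. Pictures are saved under pics/ and viewed, at most 10 in all, crops included, and the job is handed in when it is done.

Besides the shell and the picture viewer there is one more tool, called after "Emit:" as name([rows], argument=value, ...), one row to a line, values as JSON. apply_moves: Moves the arm, as the interface text tells. Its arguments: {"type":"object","properties":{"moves":{"type":"array","items":{"type":"array"}}},"required":["moves"]}

```bash
mkdir -p pics; cat > h.py <<'E'
from workcell import env
import numpy as np, cv2
from scipy.spatial.transform import Rotation as R
def shot(n,save=None):
    p=env.grab_frame(n)
    if save: cv2.imwrite('pics/'+save,p['pixels'])
    return p
def ray(p,uv):
    d=np.array([(uv[0]-p['cx'])/p['fx'],-(uv[1]-p['cy'])/p['fy'],-1])
    return np.array(p['eye']),np.array(p['rotation'])@(d/np.linalg.norm(d))
def onz(p,uv,z):
    e,d=ray(p,uv); return e+d*(z-e[2])/d[2]
def proj(p,X):
    c=np.array(p['rotation']).T@(np.array(X)-p['eye']); return np.array([p['cx']-p['fx']*c[0]/c[2],p['cy']+p['fy']*c[1]/c[2]])
def tri(a,ua,b,ub):
    e,d=ray(a,ua);f,g=ray(b,ub)
    s=np.linalg.lstsq(np.c_[d,-g],f-e,rcond=None)[0]; A=e+s[0]*d;B=f+s[1]*g
    return (A+B)/2,np.linalg.norm(A-B)
E
python3 - <<'E'
from h import *
np.set_printoptions(precision=4,suppress=True)
for c in ('top','side'):
    p=shot(c,c+'1.png'); print(c,p['eye'],{k:v for k,v in p.items() if k not in('pixels','rotation')}.keys(),np.array(p['rotation']).round(3).tolist(),p['fx'],p['cx'],p['cy'])
    for n in ('tray','ruler','ruler_grip','mouse','highlighter','stamp','remover'):
        for r in env.find_in(n,p)[:1]: print(n,np.round(r['centre'],4),round(r['score'],2))
        for r in env.regions_of(n,p)[:1]:
            ys,xs=np.nonzero(r['mask']); 
            rr=cv2.minAreaRect(np.c_[xs,ys].astype(np.float32)); print('   ',rr,round(r['score'],2))
o=env.observe();print(o['position'],o['tool_rot'],o['opening'],o['time'])
E
```

```text
top [0.4509 0.0153 1.2095] dict_keys(['fx', 'fy', 'cx', 'cy', 'eye', 'shot']) [0.093, 0.001, -1.571] 498.25612208681525 318.67737923596775 245.1397957165179
tray [0.5796 0.0002 0.0582] 0.58
    ((324.8816833496094, 243.44810485839844), (73.46768188476562, 148.22305297851562), 44.53418731689453) 0.92
ruler [0.5428 0.019  0.0091] 0.62
    ((316.34423828125, 253.8315887451172), (19.049880981445312, 80.53070831298828), 47.231178283691406) 0.8
ruler_grip [0.542  0.02   0.0066] 0.77
    ((317.1573486328125, 253.5949249267578), (16.278331756591797, 77.50505065917969), 47.04541015625) 0.92
mouse [ 0.4801 -0.1301  0.0313] 0.66
    ((381.58404541015625, 278.37237548828125), (25.370655059814453, 44.27338790893555), 59.931419372558594) 0.56
highlighter [0.6825 0.0868 0.0176] 0.84
    ((290.2453308105469, 195.85848999023438), (11.169788360595703, 46.91311264038086), 29.05460548400879) 0.67
stamp [ 0.5385 -0.3907  0.0224] 0.86
    ((491.7432556152344, 255.04054260253906), (22.193862915039062, 25.481843948364258), 9.462322235107422) 0.72
remover [0.6019 0.4248 0.0234] 0.55
    ((148.75, 229.7500152
[... 489 characters left out ...]
357666016) 0.71
ruler_grip [0.5609 0.0049 0.0057] 0.89
    ((323.03643798828125, 261.48944091796875), (49.8987922668457, 14.509577751159668), 73.85565948486328) 0.76
mouse [ 0.4734 -0.1081  0.0307] 0.87
    ((374.0, 244.0), (28.0, 22.0), 90.0) 0.65
highlighter [0.6815 0.0916 0.0137] 0.73
    ((267.6153564453125, 266.9230651855469), (34.94611358642578, 10.53930377960205), 56.3099365234375) 0.54
stamp [ 0.5395 -0.3859  0.0182] 0.53
    ((396.7123107910156, 185.11793518066406), (22.33957290649414, 21.659671783447266), 29.05460548400879) 0.52
remover [0.6009 0.4309 0.0247] 0.87
    ((201.0, 379.0), (30.0, 16.0), 90.0) 0.7
[ 0.2604 -0.5681  0.2313] [-3.1416 -0.      0.4298] 1.0001464902567965 1.5
```

```bash
sed -i "s/np.array(p\['rotation'\])/R.from_euler('xyz',p['rotation']).as_matrix()/" h.py
python3 - <<'E'
import cv2
a=cv2.imread('pics/top1.png')[150:330,230:450];b=cv2.imread('pics/side1.png')[180:330,230:430]
cv2.imwrite('pics/a.png',cv2.resize(a,None,fx=3.3,fy=3.3,interpolation=3));cv2.imwrite('pics/b.png',cv2.resize(b,None,fx=4,fy=4,interpolation=3))
E
```

```text
(no output)
```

View pics/a.png

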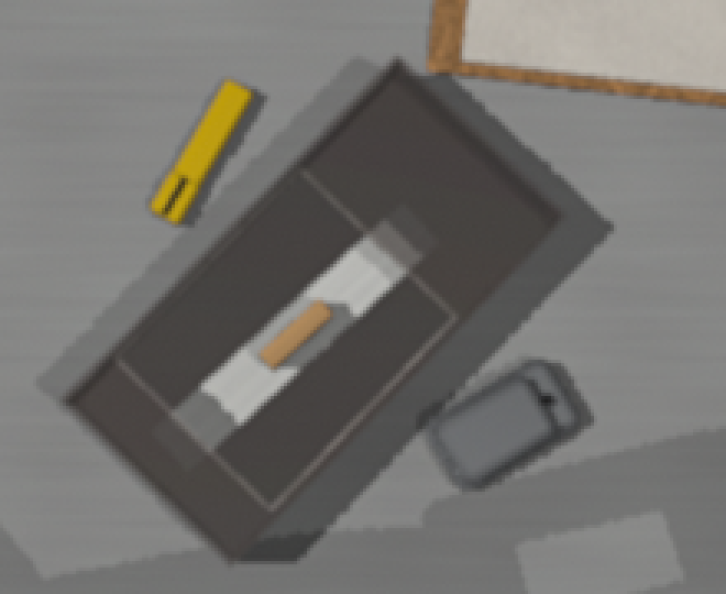

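View pics/b.png

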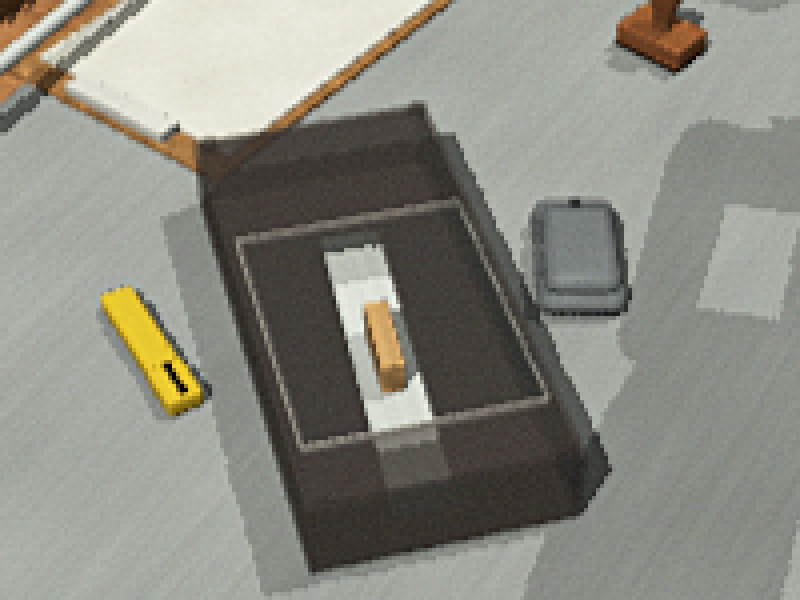

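The top view shows the opening's corners at crop (303,172), (455,318), (270,508), (118,360). The shallow roof is at lower left, the deep one at upper right. The wooden grip's top is at about (293,333), clear of both roofs. The side view shows the same layout: opening at (238,240), (458,202), (550,397), (303,447), and the grip at (385,340).

```bash
python3 - <<'E'
from h import *
np.set_printoptions(precision=4,suppress=True)
t=shot('top');s=shot('side')
T=np.array([[303,172],[455,318],[270,508],[118,360]])/3.3+[230,150]-.35
# same world corners in side: far-deep-left..: deep edge top of crop
S=np.array([[238,240],[458,202],[550,397],[303,447]])/4+[230,180]-.38
P=[]
for a,b in zip(T,S):
    x,e=tri(t,a,s,b);P.append(x);print('corner',x,'gap',e,'at z.058',onz(t,a,.058),onz(s,b,.058))
P=np.array([(onz(t,a,.058)+onz(s,b,.058))/2 for a,b in zip(T,S)])
c=P.mean(0);ax=(P[2]+P[3]-P[0]-P[1])/2;ay=(P[3]+P[0]-P[1]-P[2])/2
print('open',c,'len',np.linalg.norm(ax),np.linalg.norm(ay),'yaw',np.arctan2(ax[1],ax[0]),np.arctan2(-ay[0],ay[1]))
# wooden grip by colour
from scipy.optimize import least_squares
def mask(p):
    h=cv2.cvtColor(p['pixels'],cv2.COLOR_BGR2HSV).astype(int)
    m=(h[...,1]>70)&(h[...,0]<22)&(h[...,2]>90)
    q=proj(p,[c[0],c[1],.02]); w=np.zeros_like(m); x,y=q.astype(int); w[y-40:y+40,x-40:x+40]=1
    return m&w
def sil(p,x,y,z,yaw):
    pts=[proj(p,np.array([x,y,z])+R.from_euler('z',yaw).apply([i*.03,j*.008,k*.013])) for i in(-1,1) for j in(-1,1) for k in(-1,1)]
    h=cv2.convexHull((np.array(pts)*16*1).astype(np.int32)); m=np.zeros((480,640),np.uint8); cv2.fillConvexPoly(m,h,255,cv2.LINE_AA,4); return cv2.GaussianBlur(m,(0,0),2)/255.
M=[cv2.GaussianBlur(mask(p).astype(float),(0,0),2) for p in(t,s)]
print('px',[mask(p).sum() for p in (t,s)])
f=lambda v:sum(((sil(p,v[0]/100+c[0],v[1]/100+c[1],v[2]/100+.02,v[3]*.2+2.36)-m)**2).sum() for p,m in zip((t,s),M))
from scipy.optimize import differential_evolution as de
r=de(f,[(-6,6),(-6,6),(-1.5,2.5),(-1.5,1.5)],seed=1,maxiter=60,popsize=10)
v=r.x;print('grip',v[:2]/100+c[:2],v[2]/100+.02,'yaw',v[3]*.2+2.36,'res',r.fun,sum((m**2).sum() for m in M))
# blade direction via ruler regions
E
```

```text
corner [0.6628 0.0104 0.0565] gap 0.004218642389285209 at z.058 [0.6607 0.0094 0.058 ] [0.6639 0.0125 0.058 ]
corner [ 0.5582 -0.0969  0.0561] gap 0.002906468998026087 at z.058 [ 0.5567 -0.0974  0.058 ] [ 0.5585 -0.0945  0.058 ]
corner [0.4242 0.0327 0.0584] gap 0.0004959852584192919 at z.058 [0.424  0.0326 0.058 ] [0.4246 0.0324 0.058 ]
corner [0.5288 0.1403 0.057 ] gap 0.003521906227201894 at z.058 [0.5272 0.1393 0.058 ] [0.5299 0.1416 0.058 ]
open [0.5432 0.022  0.058 ] len 0.18564457250813596 0.14986153694484394 yaw 2.373472988511156 -0.7714730839792425
px [np.int64(167), np.int64(152)]
grip [0.5495 0.0141] 0.01728083456493951 yaw 2.2589212284927083 res 21.16888895267903 190.9806345345232
```

Emit:
apply_moves([
  [85,[505,-409,40],[0,0,-1.87]],
  [85,[505,-409,40],[0,0,-1.87]],
  [85,[505,-409,40],[0,0,-1.87]],
  [85,[505,-409,40],[0,0,-1.87]],
  [85,[505,-409,40],[0,0,-1.87]],
  [85,[505,-409,40],[0,0,-1.87]],
  [85,[505,-409,40],[0,0,-1.87]],
  [85,[505,-409,40],[0,0,-1.87]],
  [85,[505,-409,40],[0,0,-1.87]],
  [85,[505,-409,40],[0,0,-1.87]],
  [85,[505,-409,40],[0,0,-1.87]],
  [85,[505,-409,40],[0,0,-1.87]],
])

```text
time: 2.8
position: [0.5272, -0.0296, 0.1948]
tool_rot: [3.141, 0.001, 2.236]
ft_force: [1.3, -0.1, 0.9]
opening: 0.993
gripper_force: 0.0
```

Emit:
apply_moves([
  [60,[0,0,0],[0,0,0]],
  [60,[0,0,0],[0,0,0]],
  [60,[0,0,0],[0,0,0]],
])

```text
time: 3.1
position: [0.5261, -0.0323, 0.1944]
tool_rot: [-3.141, 0.0, 2.228]
ft_force: [-0.5, -0.0, -0.5]
opening: 0.702
gripper_force: 0.0
```

```bash
python3 - <<'E'
from h import *
o=env.observe();print(o['position'],o['tool_rot'],o['opening'],o['joint_positions'])
p=shot('side');q=p['pixels']
cv2.imwrite('pics/c.png',cv2.resize(q[100:330,200:460],None,fx=2.5,fy=2.5,interpolation=3))
Rm=R.from_euler('xyz',o['tool_rot']).as_matrix()
print((Rm.T@(np.array([.5495,.0141,.012])-o['position'])*1000).round(1), 2.31-o['tool_rot'][2])
E
```

```text
[ 0.52614711 -0.03234411  0.19443788] [-3.14108969e+00  2.13133645e-04  2.22845122e+00] 0.7023275092900422 [-2.10726652e-01  1.59884488e-02  1.82037316e+00 -5.40530981e-04
  1.30539335e+00 -8.68239667e-01]
[ 22.5  47.  182.4] 0.0815487819202163
```

View pics/c.png

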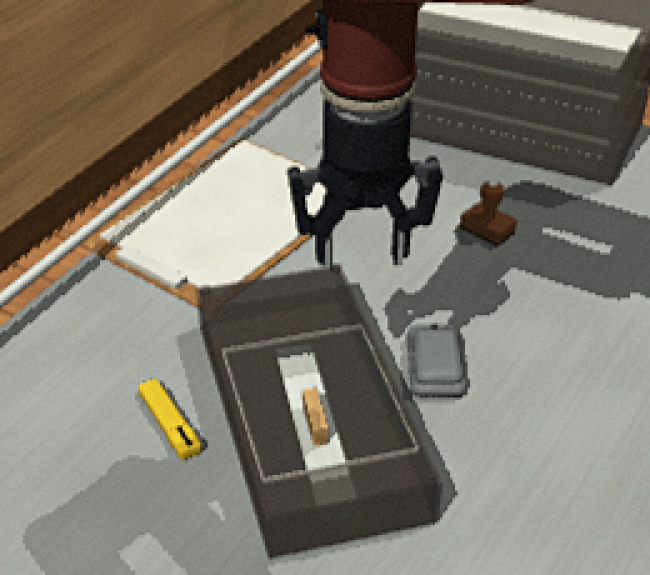

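The picture shows the open fingers above the tray at around (360,250), and the grip at (315,415), undisturbed. Next I align and start down.

Emit:
apply_moves([
  [60,[22,47,60],[0,0,-0.08]],
  [60,[22,47,60],[0,0,-0.08]],
  [60,[22,47,60],[0,0,-0.08]],
  [60,[22,47,100],[0,0,-0.08]],
  [60,[22,47,130],[0,0,-0.08]],
  [60,[22,47,150],[0,0,-0.08]],
  [60,[22,47,150],[0,0,-0.08]],
  [60,[22,47,150],[0,0,-0.08]],
])

```text
time: 3.95
position: [0.5506, 0.0131, 0.0457]
tool_rot: [3.141, 0.001, 2.308]
ft_force: [0.9, -0.3, 0.7]
opening: 0.705
gripper_force: 0.0
```

```bash
python3 - <<'E'
from h import *
o=env.observe();print(o['position'],o['tool_rot'],o['opening'],o['ft_force'])
p=shot('side');q=p['pixels']; t=shot('top')['pixels']
cv2.imwrite('pics/d.png',np.hstack([cv2.resize(q[200:330,255:395],(400,371),interpolation=3),cv2.resize(t[180:310,250:390],(400,371),interpolation=3)]))
E
```

```text
[0.5505987  0.01313016 0.04569417] [3.14117548e+00 8.47268435e-04 2.30782594e+00] 0.7049250642648054 [ 0.94559943 -0.32970268  0.6819213 ]
```

View pics/d.png

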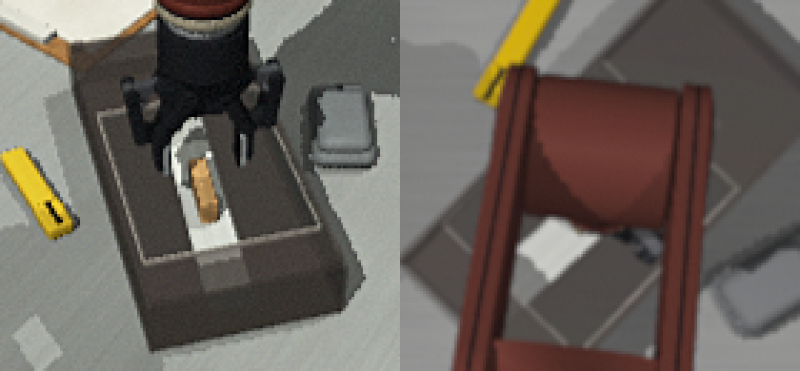

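The fingers straddle the grip at (205,190), inside the opening. I'll lower to TCP z ≈ 12 mm and close.

Emit:
apply_moves([
  [60,[0,0,20],[0,0,0]],
  [60,[0,0,33],[0,0,0]],
  [60,[0,0,33],[0,0,0]],
  [30,[0,0,33],[0,0,0]],
  [30,[0,0,33],[0,0,0]],
  [5,[0,0,33],[0,0,0]],
  [5,[0,0,33],[0,0,0]],
  [5,[0,0,33],[0,0,0]],
  [5,[0,0,33],[0,0,0]],
  [5,[0,0,33],[0,0,0]],
])

```text
time: 5.05
position: [0.5511, 0.0145, 0.0125]
tool_rot: [3.14, 0.001, 2.31]
ft_force: [0.3, 0.7, 6.4]
opening: 0.168
gripper_force: 61.3
```

Emit:
apply_moves([
  [5,[0,0,-4],[0,0,0]],
  [5,[-6,0.5,-6],[0,0,-0.02]],
  [5,[-13,1,-6],[0,0,-0.04]],
  [5,[-20,1.5,-6],[0,0,-0.06]],
  [5,[-27,2,-6],[0,0,-0.06]],
  [5,[-34,2.5,-6],[0,0,-0.06]],
  [5,[-38,2.5,-6],[0,0,-0.06]],
  [5,[-38,2.5,-6],[0,0,-0.06]],
  [5,[-38,2.5,-6],[0,0,-0.06]],
])

```text
time: 5.95
position: [0.5773, -0.0119, 0.0172]
tool_rot: [-3.141, -0.001, 2.37]
ft_force: [0.2, 0.6, -1.2]
opening: 0.175
gripper_force: 60.4
```

```bash
python3 - <<'E'
from h import *
o=env.observe();print(o['position'],o['tool_rot'],o['opening'],o['ft_force'],o['gripper_force'])
p=shot('side');q=p['pixels']; t=shot('top')['pixels']
cv2.imwrite('pics/e.png',np.hstack([cv2.resize(q[200:330,255:395],(400,371),interpolation=3),cv2.resize(t[180:310,250:390],(400,371),interpolation=3)]))
E
```

```text
[ 0.57733788 -0.01185552  0.01723063] [-3.14131652e+00 -5.08215097e-04  2.36951031e+00] 0.17470374607885167 [ 0.23965877  0.63423729 -1.2337955 ] 60.3638219833374
```

View pics/e.png

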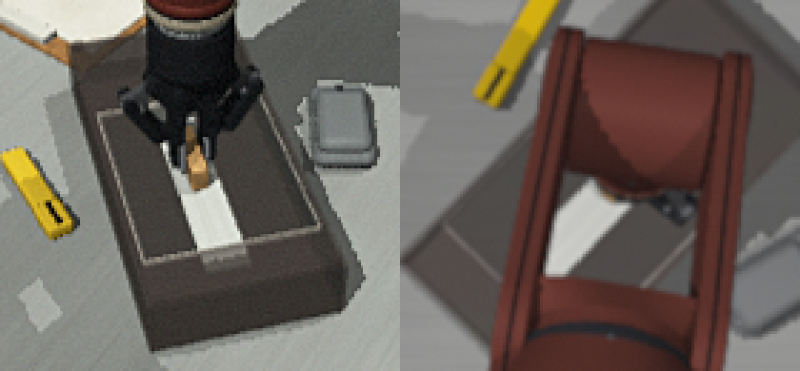

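```bash
python3 - <<'E'
from h import *
p=shot('side');c=np.array([.5432,.022]);a=2.372
for n,u,z in(('end',(225,270),.013),('gripend',(200,188),.036)):
    X=onz(p,(255+u[0]*.35-.3,200+u[1]*.3504-.3),z)[:2]-c
    print(n,X@[np.cos(a),np.sin(a)]+.03,X@[-np.sin(a),np.cos(a)])
X=np.array([.5773,-.0119])-c;print('tcp',X@[np.cos(a),np.sin(a)]+.03)
E
```

```text
end 0.11097068633054395 -0.004901769404039582
gripend 0.03216038625729911 -0.00600364380875444
tcp -0.018079490450014127
```

The blade's free end measures 111 mm in the tray frame, so it is clear of the shallow roof at 122.5 mm. The grip is held. Next I tilt about the deep end.

Emit:
apply_moves([
  [5,[-3,0,-8],[0,0.06,0]],
  [5,[-6,0,-16],[0,0.12,0]],
  [5,[-7.5,0,-23.5],[0,0.18,0]],
  [5,[-9.5,0,-30.5],[0,0.24,0]],
  [5,[-12,0,-37.5],[0,0.3,0]],
  [5,[-14,0,-43],[0,0.35,0]],
  [5,[-14,0,-43],[0,0.35,0]],
  [5,[-14,0,-43],[0,0.35,0]],
  [5,[-14,0,-43],[0,0.35,0]],
])

```text
time: 7.0
position: [0.587, -0.0211, 0.06]
tool_rot: [-3.141, -0.35, 2.37]
ft_force: [-0.3, 0.3, -1.8]
opening: 0.17
gripper_force: 60.4
```

```bash
python3 - <<'E'
from h import *
o=env.observe();print(o['position'],o['tool_rot'],o['opening'],o['ft_force'],o['gripper_force'],o['joint_positions'])
p=shot('side');q=p['pixels']; t=shot('top')['pixels']
cv2.imwrite('pics/f.png',np.hstack([cv2.resize(q[200:330,255:395],(400,371),interpolation=3),cv2.resize(t[180:310,250:390],(400,371),interpolation=3)]))
E
```

```text
[ 0.58696623 -0.02109244  0.06000564] [-3.1410679  -0.34973988  2.37019418] 0.17039634262566622 [-0.34530225  0.29081941 -1.7938572 ] 60.42686462402344 [-0.2658397   0.52590727  1.51193024  0.16830676  1.41508839 -1.11763672]
```

View pics/f.png

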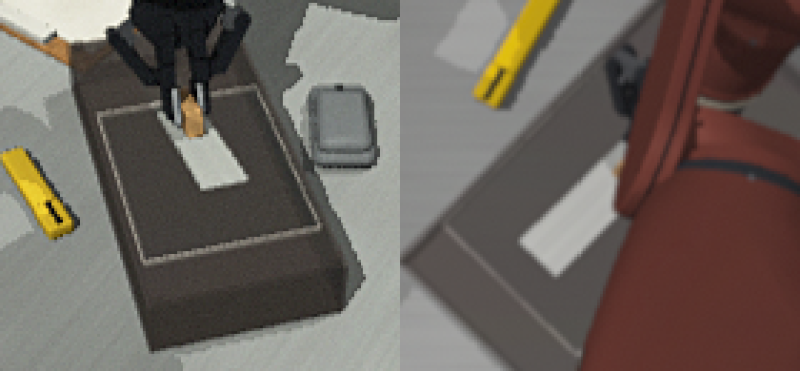

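The free end is out above the opening (side crop (225,185)) and the wrist force is only the ruler's weight. I'll draw it out along its blade, then up.

Emit:
apply_moves([
  [5,[15,0,0],[0,0,0]],
  [5,[35,0,0],[0,0,0]],
  [5,[55,0,0],[0,0,0]],
  [5,[75,0,0],[0,0,0]],
  [5,[95,0,0],[0,0,0]],
  [5,[104,0,0],[0,0,0]],
  [5,[104,0,0],[0,0,0]],
  [5,[111,0,-19],[0,0,0]],
  [5,[118,0,-38],[0,0,0]],
  [5,[125,0,-57],[0,0,0]],
  [5,[130,0,-70],[0,0,0]],
  [5,[130,0,-70],[0,0,0]],
])

```text
time: 8.3
position: [0.519, 0.0462, 0.1727]
tool_rot: [3.139, -0.346, 2.37]
ft_force: [1.0, -0.2, -1.7]
opening: 0.178
gripper_force: 60.4
```

Emit:
apply_moves([
  [5,[0,0,0],[0,-0.08,0]],
  [5,[0,0,0],[0,-0.16,0]],
  [5,[0,0,0],[0,-0.24,0]],
  [5,[0,0,0],[0,-0.31,0]],
  [5,[0,0,0],[0,-0.35,0]],
  [5,[0,0,0],[0,-0.35,0]],
  [5,[0,0,0],[0,-0.35,0]],
  [5,[0,0,0],[0,-0.35,0]],
  [5,[0,0,0],[0,-0.35,0]],
  [5,[0,0,0],[0,-0.35,0]],
])

```text
time: 9.3
position: [0.5175, 0.0465, 0.1705]
tool_rot: [-3.141, -0.001, 2.369]
ft_force: [-0.2, 0.0, -1.0]
opening: 0.173
gripper_force: 60.4
```

```bash
python3 - <<'E'
from h import *
o=env.observe();print(o['time'],o['position'],o['tool_rot'],o['opening'],o['ft_force'],o['gripper_force'])
p=shot('side');q=p['pixels']; t=shot('top')['pixels']
cv2.imwrite('pics/g.png',np.hstack([cv2.resize(q[160:330,255:415],(400,425),interpolation=3),cv2.resize(t[160:330,250:410],(400,425),interpolation=3)]))
E
```

```text
9.3 [0.51745272 0.04646023 0.17054234] [-3.14134294e+00 -5.75525335e-04  2.36911711e+00] 0.17323867308399513 [-0.16802205  0.03957549 -1.01950487] 60.35204887390137
```

View pics/g.png

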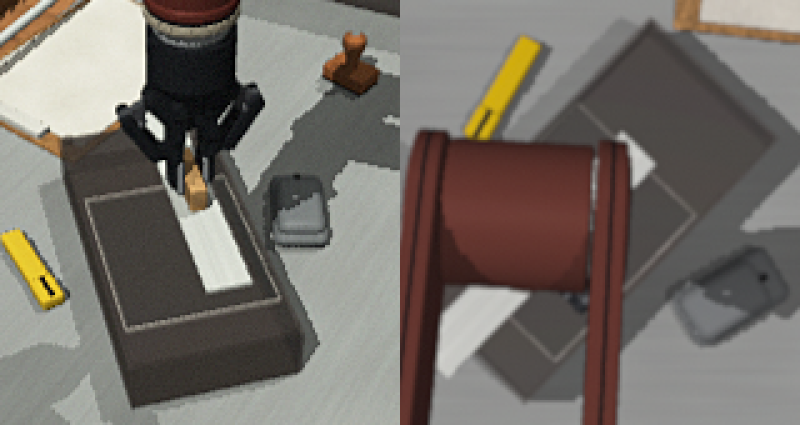

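```bash
python3 - <<'E'
from h import *
s=shot('side');o=env.observe()
a=2.369;ux=np.array([np.cos(a),np.sin(a),0]);uy=np.array([-np.sin(a),np.cos(a),0])
e,d=ray(s,(255+229*.4-.3,160+284*.4-.3))
k=uy@(o['position']-e)/(uy@d);X=e+k*d
print('shallow end z',X[2],'along',ux@(X-o['position']))
if abs(X[2]-.163)<.015: print(env.hand_in())
E
```

```text
shallow end z 0.1643492207580325 along 0.12213938317313126
the job is handed in; nothing more can be done
None
```

I took the ruler out through the opening, shallow end first, and handed the job in with it still gripped, level and still. Its underside is about 10 cm above the tray top, and in the pictures the mouse, highlighter and stamp looked unmoved; I didn't look at the staple remover again after the first pictures, but the arm never went near it.

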